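# Hold the try square in the corner of the swivel stand

### The arm

A 6-joint arm with a two-finger parallel gripper is mounted at the origin on a cart in front of the work surface, level with it; the furniture and walls round the work are solid. World frame = base frame: x ahead of the robot, y to its left, z up, the work surface at z = 0. Lengths are in m, angles in rad, forces in N, time in s.
With the tool pointing down it reaches from about 0.25 to 0.775 m from the base axis. Payload 8.9 kg.
Tool frame: the origin (TCP) lies at the very end of the fingers, on their centre line; the grasp point (between the pads) lies 19 mm behind it (arm.grip_point_offset is the distance from the TCP to the grasp point, in m); z points along the fingers, y is the line along which they close (so a half turn about z gives the same grasp; the last joint's range is limited). The gripper opens to 85 mm and grips with 20 to 120 N. Pads are 22 mm wide; open, the fingers measure 114 mm over their backs; the gripper's body (76 mm by 85 mm) begins 54 mm behind the grasp point. The pads swing forward as they close: fully open they stand 13 mm farther back than shut.
Start: joints at [1.179, 0.291, -0.153, 1.127, 0, 1.431], TCP at [0.131, 0.508, 0.231] pointing down, gripper open.
Joint ranges: [-2.52, 2.52], [-0.91, 1.74], [-1.3, 1.37], [-1.96, 2.02], [-1.52, 1.47], [-3.14, 3.14]. Speed limits (rad/s): [2.22, 2.22, 2.79, 3.14, 3.14, 3.14].

### API

Orientations are given as a rotation vector (axis times angle).
In Python, from cell import arm gives the robot as it stands.
- The arm moves only by the shell command python3 shift.py 'ROWS' [FORCE]. ROWS is a JSON object with one list for each field, all of the same length, 1 to 10, a row being the entries at one place: finger_gap (the finger opening in m), dx, dy, dz (the shift in shares of 0.8 m (1.0 is 0.8 m)), drx, dry, drz (a rotation vector in fractions of the full range, 1 being 4 rad); each row is the pose to reach, as a shift and turn from the pose commanded when the command began, along the tool's axes at that moment; what a row does not reach only later rows make up. A row lasts 1/12 s, in which the tool goes at most 0.0417 m and 0.125 rad, less where a joint would pass 70% of its speed; a pose out of reach is approached as far as the arm can. The fingers move at their own pace and stop on an object; FORCE is the grip in N (left out, the last holds). Time passes only in rows, so rows that do not move let the fingers close. It prints the time, the measured TCP pose, the force, the opening and the grip force at its end. No shift or turn number may pass 1 either way. Input that does not fit is refused with a message, and nothing moves.
- arm.sense(): the state, without advancing time (a new reading comes with each control period).
- arm.camera(name): name is "scene" or "top" or "wrist"; returns (picture, depth): 384x512x3 uint8, red, green, blue; 384x512 float32, m along the optical axis (not along the pixel's ray), 0 where there is no reading.
- arm.camera_model(name): a dict with "intrinsics" (3x3 intrinsics, pixels), "T" (4x4, takes a point from camera to world coordinates); the wrist camera has in their place "T_tool_cam" (4x4, takes a point from camera to tool coordinates, whose origin is the TCP and whose axes are the flange's). Camera axes: x right, y down, z forward; pixel columns grow to the right and rows downward; lengths in m; the calibration is good to about 2 mm. A picture is of the moment at which its call begins: read the wrist's pose just before it. camera_model takes no time and is no camera call.
- arm.sign_off(): hands the job in; it is judged then, once.
The state is a dict: "time": time; "joint_pos": joint angles; "joint_vel": joint speeds; "effort": joint torques, N m; "eef_pos": TCP position; "eef_rot": TCP orientation; "ft_force": force on the tool from outside, world axes, zero at the start; "wrist_torque": the same for the moment, N m; "gripper_width": finger opening in m; "grip_force": force on a finger pad.
Only numpy, scipy, OpenCV 4.12 (cv2) and the standard library are available. Lean on these libraries where they do the work, as an engineer would, in place of code of your own. Each camera call takes 0.05 s, during which the arm holds its last target. There are 200 camera calls.

### The job

The little swivel stand on the counter is to have its post screwed tight: first, before touching the try square, turn the stand's plate counter-clockwise (seen from above) until its edge comes up against the stop pin. Then set the try square upright into the corner between plate and post, on the long side of the plate and centred on the post's width, its heel face against the post. Finish while still gripping it there, pressing it firmly both down on the plate and against the post so that both its faces touch fully, and leave the other things on the counter where they are.

Things in the scene. Friction and masses are not known exactly. Their poses are not given: they have to be found in the camera images.
- stand: Fixed foot of the swivel stand: a grey disc 170 mm across and 14 mm high, screwed to the counter. Origin at the centre of its underside, on the vertical swivel axis; z up. An upright steel stop pin, 10 mm thick and reaching 34 mm above the counter, stands near its rim. An invisibly clear, solid glass screen crosses the counter behind the work, at world x = 0.68, 1.4 m high.
- swivel (a joint): Turn of the plate and post about the stand's vertical axis, rad, growing counter-clockwise seen from above: the plate's yaw is the stand's yaw plus this value. It starts between 0.2 and 0.7; at 1.4 the plate's long edge meets the stop pin and it turns no further. It stays where it is left; friction about 0.2 N m.
- plate (a point): Aluminium plate (collider swivel_c0) on the stand, 180 x 100 mm and 10 mm thick, its top 28 mm above the counter. Origin on the swivel axis in the middle of its underside (18 mm above the counter); x along its length towards the post, z up.
- post (a point): Dark steel post (collider swivel_c1) fixed upright on the plate, 30 (x) x 32 (y) x 100 mm high, its top 128 mm above the counter; gripped there it turns the plate. Origin at its foot's centre, on the plate's top, 65 mm from the swivel axis. Axes as the plate's: x away from the swivel axis. The square goes against its face towards the axis, at x = -15 mm, with 140 mm of plate before it.
- square: Loose L-shaped try square, 0.18 to 0.35 kg, standing on its wooden stock (100 x 30 wide x 22 mm high). Steel blade upright over one end, 40 wide, 10 thick, 150 mm high overall. Origin at the heel: middle of the lower edge of the flat end face at the blade. x along the stock from the heel, z up; heel face x = 0, blade x 0 to 40 mm, underside z = 0. In place its x points against the post's x.

How it is judged:
By the outcome, as a careful person would: the job done as asked, in the order asked, and still so for the second after the job is handed in, while the arm keeps its last pose, push and grip.
It also fails if it takes over 58 s, if anything falls off the work surface, if the arm or the gripper's body presses on something with over 40 N, if the wrist force passes 120 N, or if a joint passes its speed limit or range.

## Working session

There is one attempt and no reset: what is moved stays moved. The work goes in short steps, Python scripts to look and compute and a shell command to move; the robot and the scene stay as the last step left them, time stands still between calls to the robot, and variables do not carry over. Pictures are saved under pics/ and viewed, at most 10 in all, crops included, and the job is handed in when it is done.

```bash
ls; mkdir -p pics
python3 - <<'E'
from cell import arm
import cv2,numpy as np
np.set_printoptions(precision=4,suppress=True)
a,d=arm.camera("scene");b,e=arm.camera("top")
np.savez('v0.npz',a=a,d=d,b=b,e=e)
cv2.imwrite('pics/s0.png',a[:,:,::-1]);cv2.imwrite('pics/t0.png',b[:,:,::-1])
for n in("scene","top","wrist"):print(arm.camera_model(n))
print(arm.sense())
E
```

```text
cell.py
pics
shift.py
{'intrinsics': array([[423.6355,   0.    , 257.4658],
       [  0.    , 423.6355, 190.8324],
       [  0.    ,   0.    ,   1.    ]]), 'T': array([[-0.8391, -0.4273,  0.3368,  0.2375],
       [-0.5439,  0.6459, -0.5357,  0.2868],
       [ 0.0114, -0.6327, -0.7743,  0.7166],
       [ 0.    ,  0.    ,  0.    ,  1.    ]])}
{'intrinsics': array([[418.4621,   0.    , 253.8402],
       [  0.    , 418.4621, 184.8219],
       [  0.    ,   0.    ,   1.    ]]), 'T': array([[ 0.0122, -0.995 ,  0.0987,  0.4362],
       [-0.9999, -0.0114,  0.008 , -0.21  ],
       [-0.0068, -0.0988, -0.9951,  0.8812],
       [ 0.    ,  0.    ,  0.    ,  1.    ]])}
{'intrinsics': array([[267.3392,   0.    , 259.0825],
       [  0.    , 267.3392, 192.0549],
       [  0.    ,   0.    ,   1.    ]]), 'T_tool_cam': array([[-0.0009, -0.9498, -0.313 ,  0.0805],
       [ 1.    , -0.0011,  0.0005, -0.    ],
       [-0.0008, -0.313 ,  0.9498, -0.1429],
       [ 0.    ,  0.    ,  0.    ,  1.    ]])}
{'time': 0.1, 'joint_pos': array([ 1.1787,  0.2912, -0.154 ,  1.1267,  0.    ,  1.4315]), 'joint_vel': array([ 0.0022, -0.0013,  0.0017, -0.0002,  0.0003,  0.0008]), 'effort': array([  0.0014, -53.7976,  33.1919,   0.0093,  -0.0002,   0.    ]), 'eef_pos': array([0.1312, 0.508 , 0.2308]), 'eef_rot': array([-0.396 , -3.1162,  0.0017]), 'ft_force': array([-0.1233, -0.0817, -0.202 ]), 'wrist_torque': array([-0.0476,  0.0068,  0.036 ]), 'grip_force': 0.0, 'gripper_width': 0.08538278666110229}
```

View pics/s0.png

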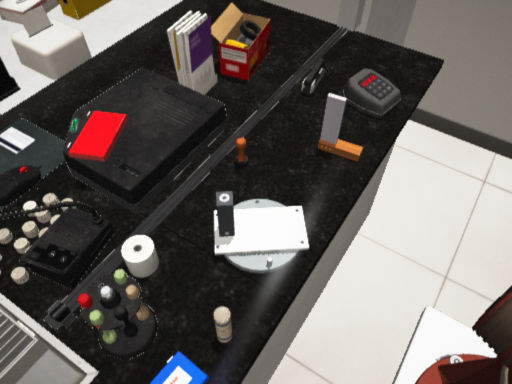

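View pics/t0.png

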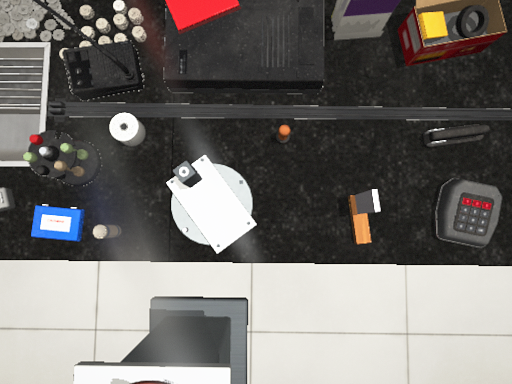

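The pictures show the stand at about (212,204) in the top view, with the post at (185,172) and the pin at about (186,230). The square is at (360,215), with its heel at the far end. The loose bottle, the cork figure and the rest of the clutter stay clear of the work.

```bash
cat > h.py <<'E'
import numpy as np,cv2
from cell import arm
np.set_printoptions(precision=4,suppress=True)
def cloud(d,n,T=None):
    m=arm.camera_model(n);K=m["intrinsics"];T=m["T"] if T is None else T
    v,u=np.indices(d.shape);p=np.stack([(u-K[0,2])/K[0,0]*d,(v-K[1,2])/K[1,1]*d,d],-1)
    w=p@T[:3,:3].T+T[:3,3];w[d<=0]=np.nan;return w
def wristT():
    from scipy.spatial.transform import Rotation as R
    s=arm.sense();T=np.eye(4);T[:3,:3]=R.from_rotvec(s["eef_rot"]).as_matrix();T[:3,3]=s["eef_pos"]
    return T@arm.camera_model("wrist")["T_tool_cam"]
def sel(w,x0,x1,y0,y1,z0,z1):
    q=w.reshape(-1,3);return q[(q[:,0]>x0)&(q[:,0]<x1)&(q[:,1]>y0)&(q[:,1]<y1)&(q[:,2]>z0)&(q[:,2]<z1)]
def rect(q):
    (c,s,a)=cv2.minAreaRect((q[:,:2]*1000).astype(np.float32));return np.array([*c,*s,a,len(q),np.median(q[:,2])*1000])
E
python3 - <<'E'
from h import *
f=np.load('v0.npz')
for n,d in(("top",f['e']),("scene",f['d'])):
    w=cloud(d,n)
    if n=="top":print([ (k,w[k[1],k[0]]) for k in((212,204),(185,172),(186,230),(352,203),(362,235),(375,195),(284,132),(107,232),(430,110))])
    for nm,b in dict(plate=(.2,.6,-.3,.1,.022,.034),post=(.2,.6,-.3,.1,.12,.136),disc=(.2,.6,-.3,.1,.008,.019),pinr=(.25,.4,-.2,.02,.031,.038),
      stock=(.2,.6,-.6,-.35,.016,.028),blade=(.2,.6,-.6,-.35,.03,.145),btop=(.2,.6,-.6,-.35,.144,.16)).items():
        q=sel(w,*b)
        if len(q)>3:print(n,nm,rect(q))
E
```

```text
[((212, 204), array([ 0.4804, -0.1183,  0.0292])), ((185, 172), array([ 0.5326, -0.079 ,  0.1301])), ((186, 230), array([ 0.4272, -0.0678,  0.0352])), ((352, 203), array([ 0.4863, -0.405 ,  0.0212])), ((362, 235), array([ 0.4213, -0.4245,  0.0219])), ((375, 195), array([ 0.4933, -0.4162,  0.1496])), ((284, 132), array([ 0.6213, -0.2615,  0.0729])), ((107, 232), array([0.422 , 0.0756, 0.0795])), ((430, 110), array([ 0.6872, -0.5761,  0.0078]))]
top plate [ 438.4678  -55.5146  180.0736  248.2148   37.268  3966.       28.1104]
top post [534.5631 -75.4682  30.1281  32.1211  37.1249 301.     128.0082]
top disc [ 450.4709  -64.8578  138.4355  287.2623   34.0013 1467.       14.0024]
top stock [ 459.2372 -505.6151  114.1465  201.0805    7.2799  801.       21.8506]
top blade [ 472.3684 -504.2961  106.5091  191.4399    0.2984  945.       45.7745]
top btop [ 484.8564 -416.3606   39.343    10.1251    7.0026  144.      149.7775]
scene plate [ 434.6203  -51.7082  180.4805  261.5305   37.7105 3613.       27.2077]
scene post [534.481  -74.5844  28.6477  33.719   35.2324 280.     127.2871]
scene disc [ 449.4698  -52.3066  160.605   309.024    17.9354 1380.       13.22  ]
scene stock [ 461.3239 -503.9487  116.799   203.1671    5.764   589.       21.1164]
scene blade [ 470.0753 -503.1446  107.9365  193.6097    0.0772 1102.       63.5691]
scene btop [ 484.6367 -416.0559   39.2189   13.1497   10.9794   85.      148.4496]
```

Run:
```python
from h import *
f=np.load('v0.npz')
for n,d in(("top",f['e']),("scene",f['d'])):
    w=cloud(d,n)
    for nm,b in dict(plate=(.38,.6,-.22,.0,.023,.0315),disc=(.38,.6,-.22,.0,.011,.0165),pin=(.4,.45,-.10,-.04,.032,.038),
      stock=(.39,.53,-.45,-.38,.018,.0245)).items():
        q=sel(w,*b)
        if len(q)>3:print(n,nm,rect(q)); 
        if nm=='disc':
            (c,r)=cv2.minEnclosingCircle((q[:,:2]*1000).astype(np.float32));print(c,r)
        if nm in('plate','stock'):
            print(cv2.boxPoints(cv2.minAreaRect((q[:,:2]*1000).astype(np.float32))).tolist())
from scipy.spatial.transform import Rotation as R
s=arm.sense();print(R.from_rotvec(s['eef_rot']).as_matrix())
```

```text
top plate [ 476.1561 -105.0168  180.1535  123.533    37.1755 3904.       28.0899]
[[367.0610656738281, -110.23165893554688], [441.7070617675781, -208.66128540039062], [585.251220703125, -99.8018798828125], [510.6051940917969, -1.37225341796875]]
top disc [ 482.6449 -114.7037  133.549   168.5276   38.1909 1357.       13.9768]
(483.5426940917969, -114.4651107788086) 84.80681610107422
top pin [429.1331 -63.6211   8.2191   7.9922   3.9644  20.      34.7124]
top stock [ 455.4151 -420.1856   99.439    30.5891    7.3433  525.       21.8324]
[[404.14849853515625, -411.371337890625], [408.0582275390625, -441.7095947265625], [506.681640625, -428.99993896484375], [502.77191162109375, -398.66168212890625]]
scene plate [ 474.4157 -103.204   180.2045  131.6323   37.5823 3531.       27.2112]
[[362.8703308105469, -105.99949645996094], [443.1529541015625, -210.31524658203125], [585.9610595703125, -100.40846252441406], [505.67840576171875, 3.90728759765625]]
scene disc [ 486.1902 -110.9936  147.5792  169.7633   50.3524 1232.       13.2979]
(477.1221923828125, -116.71611022949219) 88.62653350830078
scene pin [428.6383 -63.425    7.8156   7.9771  82.8159  17.      33.3776]
scene stock [ 454.7635 -419.3554   98.345    32.7196    8.1708  328.       20.9614]
[[403.76507568359375, -410.1502990722656], [408.41534423828125, -442.5378112792969], [505.76202392578125, -428.5605773925781], [501.11175537109375, -396.1730651855469]]
[[-0.9682  0.2501 -0.0004]
 [ 0.2501  0.9682 -0.001 ]
 [ 0.0002 -0.0011 -1.    ]]
```

```bash
cat >> h.py <<'E'
from scipy.spatial.transform import Rotation as R
def go(p,yaw):
    """tool-axes shift/turn from measured pose to TCP p, pointing down, closing line at world angle yaw"""
    s=arm.sense();A=R.from_rotvec(s["eef_rot"])
    y=np.array([np.cos(yaw),np.sin(yaw),0]);z=np.array([0,0,-1.]);B=R.from_matrix(np.c_[np.cross(y,z),y,z])
    print("shift",A.inv().apply(np.array(p)-s["eef_pos"]),"turn",(A.inv()*B).as_rotvec())
E
python3 - <<'E'
from h import *
f=np.load('v0.npz');w=cloud(f['e'],"top")
q=sel(w,.1,.6,-.05,.6,.02,.5);i=q[:,2].argmax();print(q[i],[sel(w,.1,.62,y,y+.1,.02,.5)[:,2].max() if len(sel(w,.1,.62,y,y+.1,.02,.5)) else 0 for y in(-.05,.05,.15,.25,.35)])
go([.534,-.075,.231],.649+np.pi/2)
E
```

```text
[0.5672 0.1697 0.1566] [np.float64(0.06008106972647409), np.float64(0.1477268503488972), np.float64(0.15662851482309081), np.float64(0.04425695049878131), 0]
shift [-0.5358 -0.4637  0.0002] turn [-0.0009 -0.0006 -0.9018]
```

Units first: shifts go in shares of 0.8 m and turns go in shares of 4 rad. So -0.5358 m / 0.8 = -0.6698, -0.4637 m / 0.8 = -0.5796, -0.902 rad / 4 = -0.2255.

```bash
python3 shift.py '{"finger_gap": [0.085, 0.085, 0.085, 0.085, 0.085, 0.085, 0.085, 0.085, 0.085, 0.085], "dx": [-0.6698, -0.6698, -0.6698, -0.6698, -0.6698, -0.6698, -0.6698, -0.6698, -0.6698, -0.6698], "dy": [-0.5796, -0.5796, -0.5796, -0.5796, -0.5796, -0.5796, -0.5796, -0.5796, -0.5796, -0.5796], "dz": [0, 0, 0, 0, 0, 0, 0, 0, 0, 0], "drx": [0, 0, 0, 0, 0, 0, 0, 0, 0, 0], "dry": [0, 0, 0, 0, 0, 0, 0, 0, 0, 0], "drz": [-0.2255, -0.2255, -0.2255, -0.2255, -0.2255, -0.2255, -0.2255, -0.2255, -0.2255, -0.2255]}' 40; python3 -c "
from h import *
go([.534,-.075,.231],.649+np.pi/2)"
```

```text
time: 0.93
eef_pos: [0.3425, 0.2041, 0.2314]
eef_rot: [-1.008, 2.975, 0.0]
ft_force: [1.3, 0.9, -0.9]
gripper_width: 0.085
grip_force: 0.0
shift [ 0.0177 -0.338   0.0004] turn [0.     0.0001 0.0045]
```

To row units: -0.32 m / 0.8 = -0.4, 0.017 m / 0.8 = 0.0213.

```bash
python3 shift.py '{"finger_gap": [0.085, 0.085, 0.085, 0.085, 0.085, 0.085, 0.085, 0.085, 0.085, 0.085], "dx": [0.0213, 0.0213, 0.0213, 0.0213, 0.0213, 0.0213, 0.0213, 0.0213, 0.0213, 0.0213], "dy": [-0.4, -0.4, -0.4, -0.4, -0.4, -0.4, -0.4, -0.4, -0.4, -0.4], "dz": [0, 0, 0, 0, 0, 0, 0, 0, 0, 0], "drx": [0, 0, 0, 0, 0, 0, 0, 0, 0, 0], "dry": [0, 0, 0, 0, 0, 0, 0, 0, 0, 0], "drz": [0, 0, 0, 0, 0, 0, 0, 0, 0, 0]}'
python3 - <<'E'
from h import *
T=wristT();a,d=arm.camera("wrist");cv2.imwrite('pics/w1.png',a[:,:,::-1]);w=cloud(d,"wrist",T)
for b in((.48,.58,-.13,-.03,.118,.138),(.38,.58,-.22,-.0,.023,.0315),(.4,.45,-.1,-.04,.031,.038)):
    q=sel(w,*b)
    if len(q)>5:print(rect(q))
go([.534,-.075,.09],.649+np.pi/2)
E
```

```text
time: 1.77
eef_pos: [0.5222, -0.0608, 0.2306]
eef_rot: [0.998, -2.978, -0.001]
ft_force: [-0.1, 0.4, -0.7]
gripper_width: 0.0849
grip_force: 0.0
[ 533.2104  -76.6646   29.9847   31.2422   36.6482 1043.      128.579 ]
[  475.1099  -106.8902   178.3078   121.8042    36.9438 11172.
    28.3951]
[427.3447 -63.6828   8.0826   9.5796  36.9732  56.      34.4518]
shift [-0.0008 -0.0199  0.1408] turn [ 0.0014 -0.0009 -0.0009]
```

To row units: 0.14 m / 0.8 = 0.175, -0.019 m / 0.8 = -0.0238.

```bash
python3 shift.py '{"finger_gap": [0.085, 0.085, 0.085, 0.085, 0.085, 0.085, 0.03, 0.03, 0.03, 0.03], "dx": [-0.0013, -0.0013, -0.0013, -0.0013, -0.0013, -0.0013, -0.0013, -0.0013, -0.0013, -0.0013], "dy": [-0.0238, -0.0238, -0.0238, -0.0238, -0.0238, -0.0238, -0.0238, -0.0238, -0.0238, -0.0238], "dz": [0, 0.0375, 0.0875, 0.1375, 0.175, 0.175, 0.175, 0.175, 0.175, 0.175], "drx": [0, 0, 0, 0, 0, 0, 0, 0, 0, 0], "dry": [0, 0, 0, 0, 0, 0, 0, 0, 0, 0], "drz": [0, 0, 0, 0, 0, 0, 0, 0, 0, 0]}' 40;python3 shift.py '{"finger_gap": [0.02, 0.02, 0.02, 0.02], "dx": [0, 0, 0, 0], "dy": [0, 0, 0, 0], "dz": [0, 0, 0, 0], "drx": [0, 0, 0, 0], "dry": [0, 0, 0, 0], "drz": [0, 0, 0, 0]}'
```

```text
time: 2.65
eef_pos: [0.5358, -0.0742, 0.0936]
eef_rot: [-1.002, 2.975, -0.003]
ft_force: [-0.0, 0.4, 0.7]
gripper_width: 0.0384
grip_force: 0.0
time: 2.98
eef_pos: [0.5359, -0.0745, 0.0935]
eef_rot: [-1.001, 2.975, -0.003]
ft_force: [0.0, -0.1, 8.9]
gripper_width: 0.0316
grip_force: 39.7
```

To row units: 0.0476 m / 0.8 = 0.0595, 0.0427 m / 0.8 = 0.0534, -0.8 rad / 4 = -0.2.

```bash
python3 shift.py '{"finger_gap": [0.02, 0.02, 0.02, 0.02, 0.02, 0.02, 0.02, 0.02, 0.02, 0.02], "dx": [0.0004, 0.0016, 0.0038, 0.0065, 0.0101, 0.0145, 0.0195, 0.0251, 0.0251, 0.0251], "dy": [0.0083, 0.0165, 0.0245, 0.0323, 0.0398, 0.0468, 0.0534, 0.0595, 0.0595, 0.0595], "dz": [0, 0, 0, 0, 0, 0, 0, 0, 0, 0], "drx": [0, 0, 0, 0, 0, 0, 0, 0, 0, 0], "dry": [0, 0, 0, 0, 0, 0, 0, 0, 0, 0], "drz": [-0.025, -0.05, -0.075, -0.1, -0.125, -0.15, -0.175, -0.2, -0.2, -0.2]}'; python3 -c "
from h import *
s=arm.sense();p=s['eef_pos'][:2]-[.483,-.1145];print(np.hypot(*p),np.arctan2(p[1],p[0]),s['wrist_torque'],R.from_rotvec(s['eef_rot']).as_matrix()[:,1])"
```

```text
time: 3.82
eef_pos: [0.4897, -0.0483, 0.0934]
eef_rot: [-2.082, 2.351, -0.002]
ft_force: [-5.6, 1.0, 15.5]
gripper_width: 0.0314
grip_force: 40.8
0.06652487561677492 1.4702326544262976 [ 0.4993  1.1996 -0.1762] [-0.9927  0.121  -0.0017]
```

To row units: 0.0053 m / 0.8 = 0.0066, 0.0027 m / 0.8 = 0.0034, -0.08 rad / 4 = -0.02.

```bash
python3 shift.py '{"finger_gap": [0.02, 0.02, 0.02], "dx": [0, 0.0003, 0.0003], "dy": [0.0034, 0.0066, 0.0066], "dz": [0, 0, 0], "drx": [0, 0, 0], "dry": [0, 0, 0], "drz": [-0.01, -0.02, -0.02]}';python3 shift.py '{"finger_gap": [0.02, 0.02], "dx": [0.0001, 0.0001], "dy": [0.0034, 0.0034], "dz": [0, 0], "drx": [0, 0], "dry": [0, 0], "drz": [-0.0075, -0.0075]}'; python3 -c "
from h import *
s=arm.sense();print(s['wrist_torque'],R.from_rotvec(s['eef_rot']).as_matrix()[:,1])"
```

```text
time: 4.07
eef_pos: [0.4842, -0.0479, 0.0934]
eef_rot: [-2.176, 2.265, -0.002]
ft_force: [-6.3, 1.4, 15.2]
gripper_width: 0.0317
grip_force: 40.9
time: 4.23
eef_pos: [0.4826, -0.0479, 0.0935]
eef_rot: [-2.208, 2.232, -0.004]
ft_force: [-2.1, 1.6, 12.8]
gripper_width: 0.0312
grip_force: 41.8
[ 0.5344  0.7759 -0.6411] [-0.9999  0.011  -0.0032]
```

To row units: 0.0018 m / 0.8 = 0.0023, -0.02 rad / 4 = -0.005.

```bash
python3 shift.py '{"finger_gap": [0.02, 0.02], "dx": [0, 0], "dy": [0.0023, 0.0023], "dz": [0, 0], "drx": [0, 0], "dry": [0, 0], "drz": [-0.005, -0.005]}'; python3 -c "
from h import *
s=arm.sense();y=R.from_rotvec(s['eef_rot']).as_matrix()[:,1];print(s['wrist_torque'],y,np.arctan2(y[1],y[0])-np.pi/2)"
```

```text
time: 4.4
eef_pos: [0.4825, -0.0482, 0.0935]
eef_rot: [-2.227, 2.21, -0.007]
ft_force: [6.7, 1.5, 4.3]
gripper_width: 0.0314
grip_force: 47.0
[ 0.4814 -0.4738 -1.4742] [-1.     -0.0074 -0.0061] -4.704961420279794
```

To row units: -0.2 m / 0.8 = -0.25, -0.19 m / 0.8 = -0.2375.

```bash
python3 shift.py '{"finger_gap": [0.085, 0.085, 0.085, 0.085, 0.085, 0.085], "dx": [0, 0, 0, 0, 0, 0], "dy": [0, 0, 0, 0, 0, 0], "dz": [0, 0, 0, 0, 0, 0], "drx": [0, 0, 0, 0, 0, 0], "dry": [0, 0, 0, 0, 0, 0], "drz": [0, 0, 0, 0, 0, 0]}'; python3 shift.py '{"finger_gap": [0.085, 0.085, 0.085, 0.085, 0.085, 0.085, 0.085, 0.085], "dx": [0, 0, 0, 0, 0.0625, 0.0875, 0.0875, 0.0875], "dy": [0, 0, 0, 0, 0, 0, 0, 0], "dz": [-0.05, -0.1, -0.15, -0.1875, -0.2375, -0.25, -0.25, -0.25], "drx": [0, 0, 0, 0, 0, 0, 0, 0], "dry": [0, 0, 0, 0, 0, 0, 0, 0], "drz": [0, 0, 0, 0, 0, 0, 0, 0]}'
cat > look.py <<'E'
from h import *
import sys
T=wristT();a,d=arm.camera("wrist");cv2.imwrite(sys.argv[1],a[:,:,::-1])
b,e=arm.camera("top");c,f=arm.camera("scene");np.savez(sys.argv[1]+'.npz',a=a,d=d,b=b,e=e,c=c,f=f,T=T)
for n,w in(("wrist",cloud(d,"wrist",T)),("top",cloud(e,"top")),("scene",cloud(f,"scene"))):
  for m,k in(("post",(.43,.54,-.10,0.0,.119,.137)),("plate",(.38,.58,-.22,.0,.0225,.032)),("pin",(.4,.45,-.1,-.04,.031,.037))):
    q=sel(w,*k)
    if len(q)>5:print(n,m,rect(q))
E
python3 look.py pics/w2.png
```

```text
time: 4.9
eef_pos: [0.4797, -0.0478, 0.0914]
eef_rot: [2.231, -2.212, -0.0]
ft_force: [0.7, -0.1, -0.1]
gripper_width: 0.0853
grip_force: 0.0
time: 5.57
eef_pos: [0.481, -0.1196, 0.2925]
eef_rot: [-2.227, 2.215, -0.004]
ft_force: [0.5, 0.5, -0.0]
gripper_width: 0.0851
grip_force: 0.0
wrist post [481.7953 -51.1442  31.9427  30.0801   0.0799 605.     128.5523]
wrist plate [ 476.9698 -115.4981  179.3963  108.1896   89.2796 6930.       28.5345]
wrist pin [426.8362 -63.8516   8.4007   8.091   88.5349  32.      34.2129]
top plate [ 483.3059 -115.0939  178.7561  100.1638   89.3456 2620.       27.9704]
scene post [483.6909 -49.78    32.2589  32.4356  89.3162 330.     127.1521]
scene plate [ 478.0338 -114.1548  180.6432  110.1213   89.4368 3111.       27.2149]
scene pin [428.6136 -62.293    8.7336   7.6493   5.7822  21.      33.0387]
```

```bash
python3 -c "
from h import *
go([.45,-.416,.29],1.698)"
```

```text
shift [0.2988 0.0323 0.0002] turn [ 0.0022 -0.0004  1.4523]
```

To row units: 0.299 m / 0.8 = 0.3738, 0.28 m / 0.8 = 0.35, 1.2 rad / 4 = 0.3.

```bash
python3 shift.py '{"finger_gap": [0.085, 0.085, 0.085, 0.085, 0.085, 0.085, 0.085, 0.085, 0.085, 0.085], "dx": [0.05, 0.1, 0.15, 0.2, 0.25, 0.3, 0.35, 0.3738, 0.3738, 0.3738], "dy": [0.0063, 0.0125, 0.0188, 0.025, 0.0313, 0.0375, 0.04, 0.04, 0.04, 0.04], "dz": [0, 0, 0, 0, 0, 0, 0, 0, 0, 0], "drx": [0, 0, 0, 0, 0, 0, 0, 0, 0, 0], "dry": [0, 0, 0, 0, 0, 0, 0, 0, 0, 0], "drz": [0.03, 0.06, 0.09, 0.12, 0.15, 0.18, 0.21, 0.24, 0.27, 0.3]}'; python3 shift.py '{"finger_gap": [0.085, 0.085, 0.085, 0.085], "dx": [0, 0, 0, 0], "dy": [0, 0, 0, 0], "dz": [0, 0, 0, 0], "drx": [0, 0, 0, 0], "dry": [0, 0, 0, 0], "drz": [0.03, 0.06, 0.063, 0.063]}'
python3 - <<'E'
from h import *
T=wristT();a,d=arm.camera("wrist");cv2.imwrite('pics/w3.png',a[:,:,::-1]);w=cloud(d,"wrist",T)
print(rect(sel(w,.45,.53,-.45,-.38,.14,.16)),rect(sel(w,.39,.53,-.45,-.38,.018,.0255)))
go([.4845,-.4162,.083],1.698)
E
```

```text
time: 6.55
eef_pos: [0.4507, -0.417, 0.2894]
eef_rot: [0.582, -3.086, -0.004]
ft_force: [0.2, 0.5, -0.2]
gripper_width: 0.0851
grip_force: 0.0
time: 6.88
eef_pos: [0.4512, -0.4159, 0.2906]
eef_rot: [0.206, -3.134, -0.002]
ft_force: [0.4, 0.6, 0.9]
gripper_width: 0.085
grip_force: 0.0
[ 483.6476 -417.4486   40.3579    9.559     8.7508  303.      150.3414] [ 454.0316 -421.6897   99.6469   29.1773    7.6191 1031.       22.4835]
shift [-0.0332 -0.0047  0.2078] turn [ 0.0011 -0.0006  0.0049]
```

To row units: 0.208 m / 0.8 = 0.26, 0.12 m / 0.8 = 0.15.

```bash
python3 shift.py '{"finger_gap": [0.085, 0.085, 0.085, 0.085, 0.085, 0.085, 0.085, 0.085, 0.085, 0.04], "dx": [-0.0413, -0.0413, -0.0413, -0.0413, -0.0413, -0.0413, -0.0413, -0.0413, -0.0413, -0.0413], "dy": [-0.0069, -0.0069, -0.0069, -0.0069, -0.0069, -0.0069, -0.0069, -0.0069, -0.0069, -0.0069], "dz": [0, 0.05, 0.1, 0.15, 0.1875, 0.225, 0.25, 0.26, 0.26, 0.26], "drx": [0, 0, 0, 0, 0, 0, 0, 0, 0, 0], "dry": [0, 0, 0, 0, 0, 0, 0, 0, 0, 0], "drz": [0, 0, 0, 0, 0, 0, 0, 0, 0, 0]}' 20; python3 shift.py '{"finger_gap": [0.02, 0.02, 0, 0, 0, 0, 0, 0], "dx": [0, 0, 0, 0, 0, 0, 0, 0], "dy": [0, 0, 0, 0, 0, 0, 0, 0], "dz": [0, 0, 0, 0, 0, 0, 0, 0], "drx": [0, 0, 0, 0, 0, 0, 0, 0], "dry": [0, 0, 0, 0, 0, 0, 0, 0], "drz": [0, 0, 0, 0, 0, 0, 0, 0]}' 20
```

```text
time: 7.77
eef_pos: [0.4847, -0.4184, 0.0841]
eef_rot: [-0.202, 3.135, -0.0]
ft_force: [0.2, 0.4, 0.1]
gripper_width: 0.0749
grip_force: 0.0
time: 8.43
eef_pos: [0.4845, -0.4184, 0.084]
eef_rot: [-0.2, 3.135, -0.001]
ft_force: [-0.5, 1.2, 5.2]
gripper_width: 0.0095
grip_force: 24.9
```

To row units: -0.15 m / 0.8 = -0.1875, -0.11 m / 0.8 = -0.1375.

```bash
python3 shift.py '{"finger_gap": [0, 0, 0], "dx": [0, 0, 0], "dy": [0, 0, 0], "dz": [0, 0, 0], "drx": [0, 0, 0], "dry": [0, 0, 0], "drz": [0, 0, 0]}' 80;python3 -c "
from h import *
s=arm.sense();print(s['wrist_torque'],R.from_rotvec(s['eef_rot']).as_matrix())"; python3 shift.py '{"finger_gap": [0, 0, 0, 0, 0, 0], "dx": [0, 0, 0, 0, 0, 0], "dy": [0, 0, 0, 0, 0, 0], "dz": [-0.0375, -0.0875, -0.1375, -0.1875, -0.1875, -0.1875], "drx": [0, 0, 0, 0, 0, 0], "dry": [0, 0, 0, 0, 0, 0], "drz": [0, 0, 0, 0, 0, 0]}' 100
python3 - <<'E'
from h import *
a,d=arm.camera("scene");b,e=arm.camera("top");T=wristT();c,f=arm.camera("wrist");np.savez('lift.npz',a=a,d=d,b=b,e=e,c=c,f=f,T=T)
cv2.imwrite('pics/s4.png',np.vstack([a[40:240,200:470,::-1].repeat(2,0).repeat(2,1)]))
go([.4828,-.0488-.0335,.26],1.560+np.pi/2)
E
```

```text
time: 8.68
eef_pos: [0.4847, -0.4186, 0.0841]
eef_rot: [-0.2, 3.134, -0.001]
ft_force: [0.0, 1.4, 5.8]
gripper_width: 0.0091
grip_force: 78.9
[ 0.2534 -0.0085 -0.0817] [[-0.9919 -0.1269  0.0008]
 [-0.1269  0.9919 -0.0006]
 [-0.0008 -0.0007 -1.    ]]
time: 9.18
eef_pos: [0.4852, -0.4194, 0.2356]
eef_rot: [-0.199, 3.133, -0.005]
ft_force: [-0.1, 0.2, -3.5]
gripper_width: 0.009
grip_force: 98.0
shift [-0.0417  0.3328 -0.0278] turn [ 0.0036  0.0003 -1.4329]
```

View pics/s4.png

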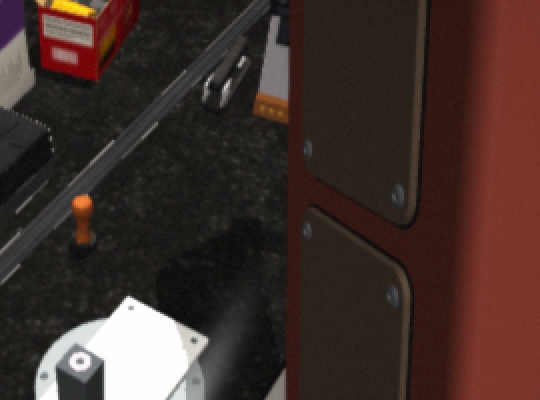

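To row units: 0.315 m / 0.8 = 0.3938, -0.0395 m / 0.8 = -0.0494, -1.2 rad / 4 = -0.3.

```bash
python3 shift.py '{"finger_gap": [0, 0, 0, 0, 0, 0, 0, 0, 0, 0], "dx": [-0.005, -0.01, -0.015, -0.02, -0.025, -0.03, -0.035, -0.04, -0.045, -0.0494], "dy": [0.0394, 0.0788, 0.1181, 0.1575, 0.1969, 0.2363, 0.2756, 0.315, 0.355, 0.3938], "dz": [0, 0, 0, 0, 0, 0, 0, 0, 0, 0], "drx": [0, 0, 0, 0, 0, 0, 0, 0, 0, 0], "dry": [0, 0, 0, 0, 0, 0, 0, 0, 0, 0], "drz": [-0.03, -0.06, -0.09, -0.12, -0.15, -0.18, -0.21, -0.24, -0.27, -0.3]}' 100; python3 shift.py '{"finger_gap": [0, 0, 0, 0, 0], "dx": [0, 0, 0, 0, 0], "dy": [0, 0, 0, 0, 0], "dz": [0, 0, 0, 0, 0], "drx": [0, 0, 0, 0, 0], "dry": [0, 0, 0, 0, 0], "drz": [-0.025, -0.05, -0.0583, -0.0583, -0.0583]}'
python3 - <<'E'
from h import *
go([.4828,-.1,.135],1.560+np.pi/2)
E
```

```text
time: 10.17
eef_pos: [0.4822, -0.0989, 0.2317]
eef_rot: [1.941, -2.468, -0.004]
ft_force: [1.5, 0.2, -2.6]
gripper_width: 0.0087
grip_force: 98.4
time: 10.58
eef_pos: [0.4827, -0.1006, 0.2322]
eef_rot: [2.207, -2.234, -0.004]
ft_force: [-1.0, -0.6, -1.4]
gripper_width: 0.0092
grip_force: 98.4
shift [-0.0005 -0.0003  0.0972] turn [ 0.0024  0.0008 -0.0013]
```

To row units: 0.114 m / 0.8 = 0.1425, 0.105 m / 0.8 = 0.1313, 0.0024 rad / 4 = 0.0006.

```bash
python3 shift.py '{"finger_gap": [0, 0, 0, 0, 0, 0, 0], "dx": [0, 0, 0, 0, 0, 0, 0], "dy": [0, 0, 0, 0, 0, 0, 0], "dz": [0.0375, 0.075, 0.1063, 0.1313, 0.1425, 0.1425, 0.1425], "drx": [0.0006, 0.0006, 0.0006, 0.0006, 0.0006, 0.0006, 0.0006], "dry": [0.0002, 0.0002, 0.0002, 0.0002, 0.0002, 0.0002, 0.0002], "drz": [-0.0003, -0.0003, -0.0003, -0.0003, -0.0003, -0.0003, -0.0003]}'
python3 - <<'E'
from h import *
T=wristT();c,f=arm.camera("wrist");a,d=arm.camera("scene");b,e=arm.camera("top");np.savez('near.npz',a=a,d=d,b=b,e=e,c=c,f=f,T=T)
k=lambda i:cv2.resize(i[:,:,::-1],None,fx=2,fy=2,interpolation=cv2.INTER_CUBIC)
cv2.imwrite('pics/n5.png',np.hstack([k(a[170:300,170:350]),k(b[130:260,140:340])]));cv2.imwrite('pics/n6.png',c[:,:,::-1])
w=cloud(f,"wrist",T);print('stock',rect(sel(w,.44,.53,-.22,-.11,.04,.075)),'plate',rect(sel(w,.42,.55,-.22,-.04,.023,.033)))
go([.4828,-.1,.112],1.560+np.pi/2)
E
```

```text
time: 11.17
eef_pos: [0.4834, -0.101, 0.1196]
eef_rot: [-2.21, 2.232, -0.003]
ft_force: [0.0, -0.1, -2.1]
gripper_width: 0.0089
grip_force: 98.3
stock [ 482.6297 -145.5433   71.2322   30.0421   89.3809 3493.       57.8864] plate [  477.0206  -122.2368   165.4821   108.7091    89.4421 14120.
    28.3967]
shift [-0.0013  0.0017  0.0087] turn [-0.0045 -0.0015  0.0011]
```

View pics/n5.png

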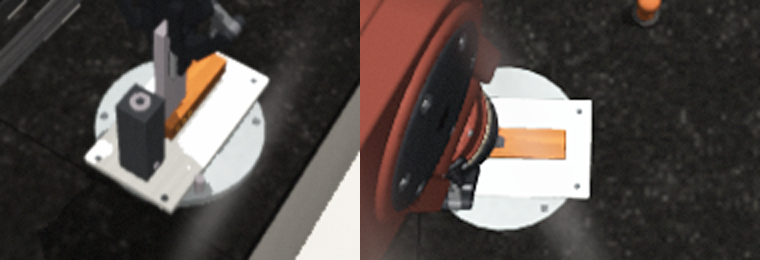

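View pics/n6.png

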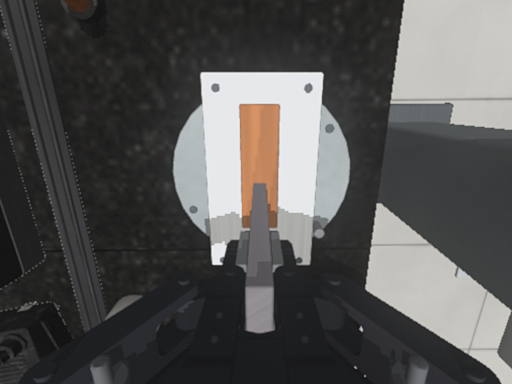

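The scene and wrist views show the square hovering upright just in front of the post, in line with the plate: stock at about (259,150) in the wrist view, plate spanning columns 203 to 323. Next I measure how well it is centred and how level the stock is.

Run:
```python
from h import *
f=np.load('near.npz')
u=np.array([np.cos(1.56),np.sin(1.56)]);v=np.array([-u[1],u[0]])
for n,d,T in(("wrist",f['f'],f['T']),("top",f['e'],None),("scene",f['d'],None)):
    w=cloud(d,n,T);
    for nm,b in(("plate",(.42,.55,-.199,-.15,.0245,.0315)),("stock",(.44,.53,-.176,-.13,.05,.066)),("post",(.44,.53,-.08,-.02,.115,.135))):
        q=sel(w,*b)
        if len(q)<10:continue
        l=(q[:,:2]-[.483,-.1145])@v*1000;print(n,nm,len(q),np.percentile(l,[1,99]),np.percentile(l,[1,99]).mean(), np.median(q[:,2]), "slope y,x",np.linalg.lstsq(np.c_[q[:,:2],np.ones(len(q))],q[:,2],rcond=None)[0][:2])
```

```text
wrist plate 5666 [-47.0305  50.6758] 1.8226369110691927 0.028404361690699598 slope y,x [ 0.0001 -0.0027]
wrist stock 2376 [-14.583   14.5382] -0.02237789409556612 0.05787860195175297 slope y,x [-0.0019  0.0005]
wrist post 14 [-9.265  9.228] -0.01851116478809889 0.12872639273313197 slope y,x [-0.0584 -0.1577]
top plate 925 [-48.505   49.1043] 0.2996442456655011 0.02804140950607148 slope y,x [ 0.0018 -0.0049]
top stock 344 [-16.7897  11.4566] -2.6665612392082227 0.058587908630248986 slope y,x [-0.0022 -0.0014]
scene plate 410 [ 6.9148 49.7404] 28.327626294839405 0.02700912786659654 slope y,x [-0.0007 -0.0063]
scene stock 235 [-12.8119  12.7708] -0.02057411125921771 0.0572733507094626 slope y,x [ 0.0464 -0.0122]
scene post 362 [-15.5591  16.1393] 0.29010546225812384 0.12702314030376233 slope y,x [ 0.0934 -0.102 ]
```

To row units: 0.001 m / 0.8 = 0.0013, -0.002 rad / 4 = -0.0005.

```bash
python3 shift.py '{"finger_gap": [0, 0, 0], "dx": [0, 0, 0], "dy": [0.0013, 0.0013, 0.0013], "dz": [0, 0, 0], "drx": [-0.0005, -0.0005, -0.0005], "dry": [0, 0, 0], "drz": [0, 0, 0]}'
python3 - <<'E'
from h import *
for i in range(3):
    T=wristT();s=arm.sense();print(s['time'],s['eef_pos'],R.from_rotvec(s['eef_rot']).as_matrix()[:,1])
    c,f=arm.camera("wrist");w=cloud(f,"wrist",T)
    v=np.array([-np.sin(1.56),np.cos(1.56)]);P=[]
    for b in((.42,.55,-.199,-.15,.0245,.0315),(.44,.53,-.176,-.13,.05,.066)):
        q=sel(w,*b);l=(q[:,:2]-[.483,-.1145])@v*1000;h=np.percentile(l,[.3,99.7]);P+=[h,h.mean()]
    print(*P)
go([.4828,-.1,.112],1.560+np.pi/2)
E
```

```text
time: 11.57
eef_pos: [0.4828, -0.101, 0.12]
eef_rot: [-2.211, 2.232, -0.002]
ft_force: [-0.0, 0.3, -1.3]
gripper_width: 0.0091
grip_force: 98.3
11.5667 [ 0.4828 -0.101   0.12  ] [-1.      0.0094 -0.0012]
[-47.674   51.3424] 1.834231534208076 [-14.2047  15.494 ] 0.6446440465635668
11.6167 [ 0.4827 -0.1009  0.1198] [-1.      0.0094 -0.001 ]
[-47.6011  51.3168] 1.8578732570177934 [-14.1114  15.5751] 0.7318944797636711
11.6667 [ 0.4826 -0.1009  0.1197] [-1.      0.0093 -0.0008]
[-47.6332  51.3756] 1.8711930841113649 [-14.0647  15.6561] 0.7957394820720136
shift [-0.0009 -0.0002  0.0076] turn [-0.0007 -0.0009  0.0015]
```

To row units: 0.0075 m / 0.8 = 0.0094, 0.001 m / 0.8 = 0.0013, 0.0015 rad / 4 = 0.0004.

```bash
python3 shift.py '{"finger_gap": [0, 0, 0, 0, 0], "dx": [0, 0, 0, 0, 0], "dy": [0.0013, 0.0013, 0.0013, 0.0013, 0.0013], "dz": [0.0038, 0.0075, 0.0094, 0.0094, 0.0094], "drx": [0, 0, 0, 0, 0], "dry": [0, 0, 0, 0, 0], "drz": [0.0004, 0.0004, 0.0004, 0.0004, 0.0004]}' 120; python3 -c "
from h import *
s=arm.sense();print(s['wrist_torque'],R.from_rotvec(s['eef_rot']).as_matrix()[:,1:])"
```

```text
time: 12.13
eef_pos: [0.4815, -0.1008, 0.1121]
eef_rot: [2.209, -2.233, 0.001]
ft_force: [-1.8, -0.2, 5.3]
gripper_width: 0.0082
grip_force: 118.1
[0.2087 0.5004 0.0039] [[-0.9999  0.0004]
 [ 0.0108 -0.0008]
 [-0.0004 -1.    ]]
```

To row units: -0.013 m / 0.8 = -0.0163, -0.01 m / 0.8 = -0.0125.

```bash
python3 shift.py '{"finger_gap": [0, 0, 0, 0], "dx": [-0.0063, -0.0125, -0.0163, -0.0163], "dy": [0, 0, 0, 0], "dz": [0, 0, 0, 0], "drx": [0, 0, 0, 0], "dry": [0, 0, 0, 0], "drz": [0, 0, 0, 0]}'; python3 shift.py '{"finger_gap": [0, 0, 0, 0], "dx": [-0.0013, -0.0025, -0.0025, -0.0025], "dy": [0, 0, 0, 0], "dz": [0, 0, 0, 0], "drx": [0, 0, 0, 0], "dry": [0, 0, 0, 0], "drz": [0, 0, 0, 0]}';  python3 -c "
from h import *
s=arm.sense();print(s['wrist_torque'],R.from_rotvec(s['eef_rot']).as_matrix()[:,1:])"
```

```text
time: 12.47
eef_pos: [0.482, -0.0874, 0.1121]
eef_rot: [-2.21, 2.233, -0.002]
ft_force: [0.1, -0.9, 2.2]
gripper_width: 0.009
grip_force: 118.1
time: 12.8
eef_pos: [0.482, -0.086, 0.1121]
eef_rot: [2.209, -2.233, 0.002]
ft_force: [0.5, -2.7, 4.7]
gripper_width: 0.0083
grip_force: 118.2
[-0.693  -0.0632 -0.0246] [[-0.9999  0.0009]
 [ 0.0108 -0.0011]
 [-0.0009 -1.    ]]
```

To row units: -0.001 m / 0.8 = -0.0013, 0.0005 m / 0.8 = 0.0006.

```bash
for i in 1 ; do python3 shift.py '{"finger_gap": [0, 0, 0], "dx": [-0.0013, -0.0013, -0.0013], "dy": [0, 0, 0], "dz": [0.0006, 0.0006, 0.0006], "drx": [0, 0, 0], "dry": [0, 0, 0], "drz": [0, 0, 0]}'; python3 shift.py '{"finger_gap": [0, 0, 0], "dx": [-0.0013, -0.0013, -0.0013], "dy": [0, 0, 0], "dz": [0.0006, 0.0006, 0.0006], "drx": [0, 0, 0], "dry": [0, 0, 0], "drz": [0, 0, 0]}'; done;  python3 -c "
from h import *
s=arm.sense();print(s['wrist_torque'],R.from_rotvec(s['eef_rot']).as_matrix()[:,1:])"
```

```text
time: 13.05
eef_pos: [0.4822, -0.0857, 0.1121]
eef_rot: [2.208, -2.233, 0.004]
ft_force: [-1.0, -4.5, 11.0]
gripper_width: 0.0087
grip_force: 119.0
time: 13.3
eef_pos: [0.4824, -0.0854, 0.1122]
eef_rot: [2.208, -2.233, 0.007]
ft_force: [-2.9, -7.7, 17.4]
gripper_width: 0.0088
grip_force: 120.0
[-1.852   0.9351  0.0132] [[-0.9999  0.0018]
 [ 0.0115 -0.0041]
 [-0.0019 -1.    ]]
```

To row units: -0.002 m / 0.8 = -0.0025, -0.001 m / 0.8 = -0.0013, -0.006 rad / 4 = -0.0015.

```bash
python3 shift.py '{"finger_gap": [0, 0, 0, 0, 0], "dx": [-0.0013, -0.0025, -0.0025, -0.0025, -0.0025], "dy": [0, 0, 0, 0, 0], "dz": [0.0004, 0.0008, 0.0008, 0.0008, 0.0008], "drx": [0, 0, 0, 0, 0], "dry": [-0.0008, -0.0015, -0.0015, -0.0015, -0.0015], "drz": [0, 0, 0, 0, 0]}';  python3 -c "
from h import *
s=arm.sense();print(s['wrist_torque'],R.from_rotvec(s['eef_rot']).as_matrix()[:,1:])"
```

```text
time: 13.72
eef_pos: [0.4826, -0.085, 0.1122]
eef_rot: [-2.207, 2.235, -0.004]
ft_force: [-5.8, -13.3, 22.4]
gripper_width: 0.0087
grip_force: 120.7
[-3.5796  1.5325 -0.0179] [[-0.9999  0.0022]
 [ 0.0124 -0.0016]
 [-0.0022 -1.    ]]
```

Units first: shifts go in shares of 0.8 m and turns go in shares of 4 rad. So -0.001 m / 0.8 = -0.0013, -0.0005 m / 0.8 = -0.0006, -0.003 rad / 4 = -0.0008.

```bash
python3 shift.py '{"finger_gap": [0, 0, 0, 0, 0], "dx": [-0.0006, -0.0013, -0.0013, -0.0013, -0.0013], "dy": [0.0006, 0.0013, 0.0013, 0.0013, 0.0013], "dz": [0.0004, 0.0006, 0.0006, 0.0006, 0.0006], "drx": [-0.0004, -0.0008, -0.0008, -0.0008, -0.0008], "dry": [-0.0004, -0.0008, -0.0008, -0.0008, -0.0008], "drz": [0, 0, 0, 0, 0]}'
python3 - <<'E'
from h import *
s=arm.sense();print(s['wrist_torque'],R.from_rotvec(s['eef_rot']).as_matrix()[:,1:])
T=wristT();c,f=arm.camera("wrist");a,d=arm.camera("scene");b,e=arm.camera("top")
cv2.imwrite('pics/n7.png',cv2.resize(a[150:300,180:330,::-1],None,fx=4,fy=4,interpolation=cv2.INTER_CUBIC))
v=np.array([-np.sin(1.56),np.cos(1.56)])
for n,w in(("wrist",cloud(f,"wrist",T)),("top",cloud(e,"top")),("scene",cloud(d,"scene"))):
    for nm,k in(("plate",(.42,.55,-.199,-.17,.0245,.0315)),("stock",(.44,.53,-.17,-.12,.046,.055)),("post",(.44,.53,-.09,-.02,.119,.135)),("blade",(.46,.5,-.11,-.05,.165,.185))):
        q=sel(w,*k)
        if len(q)<20:continue
        l=(q[:,:2]-[.483,-.1145])@v*1000;h=np.percentile(l,[.3,99.7]);print(n,nm,len(q),h,h.mean(),np.percentile(q[:,1],[1,99]),np.linalg.lstsq(np.c_[q[:,:2],np.ones(len(q))],q[:,2],rcond=None)[0][:2],rect(q)[4])
E
```

```text
time: 14.13
eef_pos: [0.4826, -0.085, 0.1122]
eef_rot: [-2.207, 2.235, -0.002]
ft_force: [-4.6, -16.1, 23.3]
gripper_width: 0.0085
grip_force: 121.2
[-4.2774  1.1425 -0.0504] [[-0.9999  0.0011]
 [ 0.0128 -0.0004]
 [-0.0011 -1.    ]]
wrist plate 5066 [-47.301   51.5546] 2.1268009313303615 [-0.1988 -0.1703] [ 0.0007 -0.0044] 0.004172880202531815
wrist stock 2518 [-13.2871  16.4361] 1.5745102898176384 [-0.1664 -0.1204] [-0.0042 -0.0024] 89.56492614746094
wrist blade 3813 [-16.6587  19.7854] 1.5633508650582755 [-0.1059 -0.086 ] [-0.0025 -0.0857] 14.457564353942871
top plate 677 [-48.5136  49.8519] 0.6691452127490081 [-0.1982 -0.1707] [-0.0003 -0.0017] 0.6709684133529663
top stock 350 [-15.3322  14.7569] -0.2876495560636547 [-0.1644 -0.1203] [ 0.0131 -0.0132] 0.6754609942436218
scene plate 294 [-41.7641  50.6382] 4.4370575641470325 [-0.1985 -0.1701] [ 0.0081 -0.0007] 0.022437918931245804
scene stock 203 [-11.0145  15.1726] 2.0790441313459125 [-0.1643 -0.1201] [ 0.023  -0.0115] 89.42916870117188
scene post 419 [-18.0433  17.7592] -0.1420293781266313 [-0.0859 -0.0345] [ 0.041 -0.058] 0.9181644916534424
scene blade 174 [-16.3459  22.9821] 3.3180821447744524 [-0.0935 -0.0636] [0.048  0.2467] 27.939083099365234
```

View pics/n7.png

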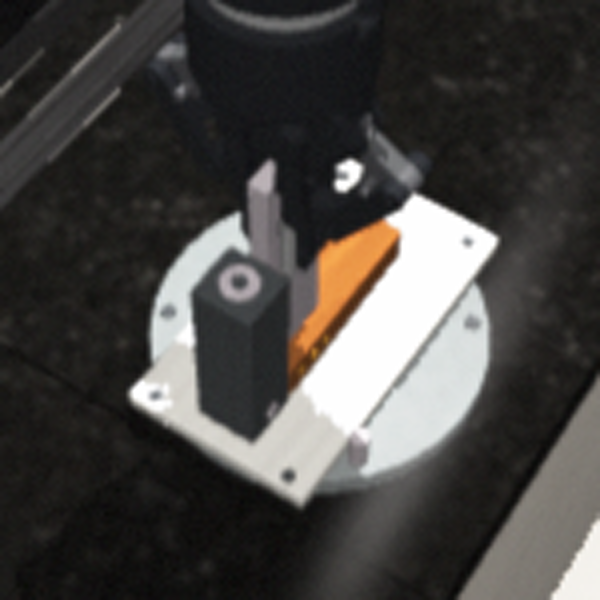

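The close-up shows the heel against the post at (290,320) and the stock lying on the plate. The square is 0.5–0.9 mm off centre and there is a sideways force of −4.6 N. I'll ease it over by a small amount and press slightly harder.

To row units: 0.0025 m / 0.8 = 0.0031, 0.002 m / 0.8 = 0.0025, -0.002 rad / 4 = -0.0005.

```bash
python3 shift.py '{"finger_gap": [0, 0, 0, 0, 0, 0], "dx": [-0.0004, -0.0008, -0.0013, -0.0013, -0.0013, -0.0013], "dy": [0.0013, 0.0025, 0.0031, 0.0031, 0.0031, 0.0031], "dz": [0, 0.0004, 0.0008, 0.0008, 0.0008, 0.0008], "drx": [-0.0003, -0.0003, -0.0003, -0.0003, -0.0003, -0.0003], "dry": [0, -0.0003, -0.0005, -0.0005, -0.0005, -0.0005], "drz": [0, 0, 0, 0, 0, 0]}'
cat > chk.py <<'E'
from h import *
s=arm.sense();print(s['wrist_torque'],s['ft_force'],R.from_rotvec(s['eef_rot']).as_matrix()[:,1:])
T=wristT();c,f=arm.camera("wrist");b,e=arm.camera("top")
v=np.array([-np.sin(1.56),np.cos(1.56)])
for n,w in(("wrist",cloud(f,"wrist",T)),("top",cloud(e,"top"))):
    for nm,k in(("plate",(.42,.55,-.199,-.17,.0245,.0315)),("stock",(.44,.53,-.17,-.12,.046,.055)),("plateall",(.4335,.55,-.21,-.02,.0245,.0315))):
        q=sel(w,*k);l=(q[:,:2]-[.483,-.1145])@v*1000;h=np.percentile(l,[.3,99.7]);print(n,nm,h,h.mean(),np.median(q[:,2]),rect(q)[2:5])
E
python3 chk.py
```

```text
time: 14.78
eef_pos: [0.4822, -0.0849, 0.1122]
eef_rot: [-2.205, 2.234, -0.005]
ft_force: [1.2, -19.9, 22.3]
gripper_width: 0.0087
grip_force: 120.7
[-4.9063 -0.0991 -0.0235] [  1.1772 -19.8609  22.3147] [[-0.9999  0.004 ]
 [ 0.0131 -0.0001]
 [-0.004  -1.    ]]
wrist plate [-47.4228  51.3686] 1.9728987680651677 0.028376180150828795 [ 28.9873 100.3208  89.9463]
wrist stock [-13.1133  16.5981] 1.7423999326854576 0.05113514843665512 [46.5674 30.0402 89.2547]
wrist plateall [-47.9184  49.3715] 0.7265656875351603 0.028415197407863607 [179.4129  98.8679  89.3092]
top plate [-48.6571  49.8579] 0.6004083357056977 0.027863862816503437 [98.3263 26.7795  0.885 ]
top stock [-15.0571  14.8582] -0.09945395742030705 0.050779614099724535 [30.0888 44.2224  0.6575]
top plateall [-49.68    49.2377] -0.22114073869640904 0.02797723527174012 [132.8702  99.9618  89.1279]
```

To row units: 0.0008 m / 0.8 = 0.001, 0.0004 m / 0.8 = 0.0005, -0.004 rad / 4 = -0.001.

```bash
python3 shift.py '{"finger_gap": [0, 0, 0, 0, 0, 0], "dx": [0, 0, 0, 0, 0, 0], "dy": [0, 0, 0, 0, 0, 0], "dz": [0.0005, 0.001, 0.001, 0.001, 0.001, 0.001], "drx": [-0.0005, -0.001, -0.001, -0.001, -0.001, -0.001], "dry": [0, 0, 0, 0, 0, 0], "drz": [0, 0, 0, 0, 0, 0]}'; python3 chk.py
```

```text
time: 15.38
eef_pos: [0.4823, -0.0849, 0.1121]
eef_rot: [-2.207, 2.236, -0.001]
ft_force: [-1.4, -19.0, 32.6]
gripper_width: 0.0086
grip_force: 122.5
[-4.7098  0.446  -0.0451] [ -1.4476 -18.9947  32.6254] [[-0.9999  0.0006]
 [ 0.013  -0.0003]
 [-0.0006 -1.    ]]
wrist plate [-47.357   51.3945] 2.0187454613844977 0.028367740491073518 [ 28.9839 100.3625  89.991 ]
wrist stock [-13.1418  16.5588] 1.7085015573242108 0.05108694211050241 [46.5927 30.0859 89.1172]
wrist plateall [-47.8348  49.3627] 0.7639454204008729 0.028412002433979233 [179.8105  99.0504  89.7402]
top plate [-48.5915  49.851 ] 0.6297560324651101 0.028017182411709973 [98.1962 28.3603  0.6858]
top stock [-15.2113  14.7538] -0.2287252212401949 0.05062326974375009 [29.9479 44.2617  0.4353]
top plateall [-49.6067  49.3361] -0.13528527436973192 0.028028348271932457 [167.7981 100.0043  89.0853]
```

Run:
```python
from h import *
T=wristT();c,f=arm.camera("wrist");b,e=arm.camera("top");b,d=arm.camera("scene")
g=np.load('lift.npz')
for n,w in(("wrist",cloud(f,"wrist",T)),("top",cloud(e,"top")),("scene",cloud(d,"scene"))):
    for nm,x0,x1,z0,z1 in(("stock",.472,.492,.045,.056),("plateL",.437,.462,.0245,.032),("plateR",.503,.53,.0245,.032)):
        o=[]
        for y in np.arange(-.2,-.08,.01):
            q=sel(w,x0,x1,y,y+.01,z0,z1);o.append(round(np.median(q[:,2])*1000,2) if len(q)>8 else 0)
        print(n,nm,o)
```

```text
wrist stock [0, 0, 0, np.float64(51.32), np.float64(51.24), np.float64(51.22), np.float64(51.01), np.float64(50.94), np.float64(50.8), np.float64(50.77), np.float64(50.62), np.float64(50.44)]
wrist plateL [np.float64(28.47), np.float64(28.36), np.float64(28.35), np.float64(28.39), np.float64(28.38), np.float64(28.49), np.float64(28.45), np.float64(28.44), np.float64(28.35), np.float64(28.41), np.float64(28.5), np.float64(28.4)]
wrist plateR [np.float64(28.45), np.float64(28.34), np.float64(28.37), np.float64(28.4), np.float64(28.41), np.float64(28.44), np.float64(28.46), np.float64(28.48), np.float64(28.45), np.float64(28.42), np.float64(28.48), np.float64(28.46)]
top stock [0, 0, 0, np.float64(51.1), np.float64(50.54), np.float64(50.67), np.float64(50.52), np.float64(50.44), np.float64(50.25), np.float64(50.51), np.float64(50.02), 0]
top plateL [np.float64(27.98), np.float64(27.66), np.float64(28.16), np.float64(28.13), np.float64(28.27), np.float64(28.1), np.float64(28.17), np.float64(28.19), np.float64(28.01), np.float64(28.37), np.float64(27.82), np.float64(27.79)]
top plateR [np.float64(28.43), np.float64(28.15), np.float64(27.94), np.float64(28.38), np.float64(28.32), np.float64(27.99), np.float64(27.7), np.float64(27.92), np.float64(28.06), np.float64(28.13), np.float64(27.96), np.float64(28.77)]
scene stock [0, 0, 0, 0, np.float64(49.59), np.float64(49.76), np.float64(49.91), np.float64(49.86), np.float64(49.31), np.float64(49.87), np.float64(49.95), np.float64(50.12)]
scene plateL [np.float64(27.25), np.float64(26.89), np.float64(27.17), np.float64(27.16), np.float64(27.5), np.float64(27.09), np.float64(27.17), np.float64(26.99), np.float64(27.53), np.float64(27.36), np.float64(27.27), np.float64(27.25)]
scene plateR [np.float64(28.02), 0, 0, 0, 0, 0, 0, 0, 0, 0, 0, 0]
```

```bash
cat > prof.py <<'E'
from h import *
s=arm.sense();print(s['wrist_torque'],R.from_rotvec(s['eef_rot']).as_matrix()[:,2])
for n in("wrist","top"):
    T=wristT() if n=="wrist" else None
    w=cloud(arm.camera(n)[1],n,T);o=[]
    for y in np.arange(-.17,-.09,.02):
        q=sel(w,.472,.492,y,y+.02,.045,.056);o.append(np.median(q[:,2])*1000 if len(q) else 0)
    q=sel(w,.472,.492,-.168,-.1,.045,.056);p=sel(w,.437,.53,-.2,-.09,.0245,.032)
    print(n,np.array(o),np.median(p[:,2])*1000,"slope",[np.linalg.lstsq(np.c_[k[:,:2],np.ones(len(k))],k[:,2],rcond=None)[0][:2] for k in(q,p)])
E
python3 shift.py '{"finger_gap": [0, 0, 0, 0, 0, 0], "dx": [0, 0, 0, 0, 0, 0], "dy": [0, 0, 0, 0, 0, 0], "dz": [0, 0, 0, 0, 0, 0], "drx": [0, 0, 0, 0, 0, 0], "dry": [-0.0008, -0.0015, -0.0023, -0.003, -0.003, -0.003], "drz": [0, 0, 0, 0, 0, 0]}';python3 prof.py
```

```text
time: 16.13
eef_pos: [0.4823, -0.0852, 0.112]
eef_rot: [-2.201, 2.23, 0.012]
ft_force: [-1.1, -18.6, 31.9]
gripper_width: 0.0087
grip_force: 122.3
[-5.2627  0.4822 -0.0275] [ 0.0006  0.011  -0.9999]
wrist [50.8582 50.6772 50.6244 50.4761 50.276 ] 28.38117877934693 slope [array([-0.0009, -0.0028]), array([-0.0001,  0.0003])]
top [50.0223 50.4861 50.1682 50.13    0.    ] 28.10053869025214 slope [array([0.0267, 0.0021]), array([0.0011, 0.0008])]
```

To row units: -0.012 rad / 4 = -0.003.

```bash
python3 shift.py '{"finger_gap": [0, 0, 0, 0, 0, 0], "dx": [0, 0, 0, 0, 0, 0], "dy": [0, 0, 0, 0, 0, 0], "dz": [0, 0, 0, 0, 0, 0], "drx": [0, 0, 0, 0, 0, 0], "dry": [-0.001, -0.002, -0.003, -0.0038, -0.0038, -0.0038], "drz": [0, 0, 0, 0, 0, 0]}';python3 prof.py
```

```text
time: 16.73
eef_pos: [0.4822, -0.0846, 0.1119]
eef_rot: [-2.193, 2.221, 0.03]
ft_force: [-1.3, -16.6, 31.4]
gripper_width: 0.0084
grip_force: 122.3
[-4.4748  0.3949  0.0116] [ 0.0007  0.0274 -0.9996]
wrist [50.9091 50.8284 50.7149 50.5367 50.3375] 28.377757149884523 slope [array([-0.002 , -0.0024]), array([0.0003, 0.0007])]
top [50.5292 50.3137 50.5314 49.8705  0.    ] 28.033429049493574 slope [array([0.0103, 0.0021]), array([-0.0009, -0.0002])]
```

Run:
```python
from h import *
g=np.load('near.npz');v=np.load('v0.npz');L=np.load('lift.npz')
for n,w,z0,z1,ys in(("hover wrist",cloud(g['f'],"wrist",g['T']),.05,.066,np.arange(-.18,-.1,.02)),("hover top",cloud(g['e'],"top"),.05,.066,np.arange(-.18,-.1,.02))):
    print(n,[round(np.median(q[:,2])*1000,2) if len(q:=sel(w,.472,.492,y,y+.02,z0,z1))>5 else 0 for y in ys])
w=cloud(v['e'],"top");print("start top along x",[round(np.median(q[:,2])*1000,2) if len(q:=sel(w,x,x+.01,-.43,-.41,.018,.026))>5 else 0 for x in np.arange(.405,.47,.01)])
w=cloud(L['f'],"wrist",L['T']);print("lift",L['T'][:3,3],[round(np.median(q[:,2])*1000,2) if len(q:=sel(w,x,x+.01,-.43,-.41,.16,.19))>5 else 0 for x in np.arange(.405,.47,.01)])
```

```text
hover wrist [np.float64(57.92), np.float64(57.88), np.float64(58.0), np.float64(57.87)]
hover top [np.float64(58.59), np.float64(58.5), np.float64(58.48), np.float64(58.35)]
start top along x [np.float64(21.68), np.float64(22.34), np.float64(22.37), np.float64(21.93), np.float64(22.02), np.float64(22.11), np.float64(21.8)]
lift [ 0.4042 -0.4283  0.375 ] [np.float64(170.36), np.float64(170.29), np.float64(170.37), np.float64(170.3), np.float64(170.24), np.float64(170.42), np.float64(170.22)]
```

To row units: -0.002 m / 0.8 = -0.0025, -0.001 m / 0.8 = -0.0013.

```bash
python3 shift.py '{"finger_gap": [0, 0, 0, 0], "dx": [0, 0, 0, 0], "dy": [0, 0, 0, 0], "dz": [-0.0013, -0.0025, -0.0025, -0.0025], "drx": [0, 0, 0, 0], "dry": [0, 0, 0, 0], "drz": [0, 0, 0, 0]}';python3 prof.py
```

```text
time: 17.17
eef_pos: [0.4818, -0.0843, 0.112]
eef_rot: [-2.193, 2.222, 0.033]
ft_force: [5.8, -18.6, 6.0]
gripper_width: 0.0087
grip_force: 119.0
[-4.3788 -1.2267 -0.1146] [-0.0008  0.0288 -0.9996]
wrist [50.3254 50.446  50.4185 50.5449 50.3853] 28.408946466780797 slope [array([-0.0014,  0.005 ]), array([0.0002, 0.0005])]
top [50.002  49.9983 49.7168 50.0106  0.    ] 28.027531599517264 slope [array([-0.0143, -0.0003]), array([-0.0013, -0.0005])]
```

To row units: 0.0015 m / 0.8 = 0.0019, 0.001 m / 0.8 = 0.0013, -0.01 rad / 4 = -0.0025.

```bash
python3 shift.py '{"finger_gap": [0, 0, 0, 0, 0, 0], "dx": [0.0006, 0.0013, 0.0019, 0.0019, 0.0019, 0.0019], "dy": [0, 0, 0, 0, 0, 0], "dz": [0, 0.0004, 0.0008, 0.0013, 0.0013, 0.0013], "drx": [0, 0, 0, 0, 0, 0], "dry": [-0.0013, -0.0025, -0.0025, -0.0025, -0.0025, -0.0025], "drz": [0, 0, 0, 0, 0, 0]}';python3 prof.py
```

```text
time: 17.77
eef_pos: [0.4817, -0.084, 0.1119]
eef_rot: [-2.187, 2.213, 0.047]
ft_force: [2.0, -8.3, 21.4]
gripper_width: 0.0088
grip_force: 122.0
[-2.4915 -0.3095 -0.0903] [-0.0001  0.0419 -0.9991]
wrist [50.2686 50.3489 50.3655 50.4261 50.3615] 28.387365387872453 slope [array([-0.0004,  0.0069]), array([0.0002, 0.0005])]
top [49.9156 50.0174 49.8442 50.4591  0.    ] 28.03495209576218 slope [array([0.0069, 0.0024]), array([-0.0002,  0.0002])]
```

To row units: -0.0013 m / 0.8 = -0.0016, -0.0006 m / 0.8 = -0.0008, -0.004 rad / 4 = -0.001.

```bash
python3 shift.py '{"finger_gap": [0, 0, 0, 0, 0, 0], "dx": [-0.0008, -0.0016, -0.0016, -0.0016, -0.0016, -0.0016], "dy": [0, 0, 0, 0, 0, 0], "dz": [0, 0, 0, 0, 0, 0], "drx": [0, 0, 0, 0, 0, 0], "dry": [-0.0005, -0.001, -0.001, -0.001, -0.001, -0.001], "drz": [0, 0, 0, 0, 0, 0]}';python3 prof.py; python3 chk.py
```

```text
time: 18.37
eef_pos: [0.4818, -0.0839, 0.1119]
eef_rot: [-2.185, 2.213, 0.049]
ft_force: [1.8, -17.1, 18.4]
gripper_width: 0.0088
grip_force: 121.3
[-3.3042 -0.4084 -0.0801] [-0.0001  0.0439 -0.999 ]
wrist [50.2938 50.368  50.4028 50.466  50.5233] 28.396864775661417 slope [array([0.0009, 0.005 ]), array([0.0003, 0.0003])]
top [50.26   50.1223 50.2649 50.099   0.    ] 27.99164028326906 slope [array([0.0033, 0.0021]), array([ 0.001, -0.   ])]
[-3.2307 -0.483  -0.0978] [  1.8908 -16.4831  19.0962] [[-0.9999 -0.    ]
 [ 0.0125  0.0439]
 [ 0.0006 -0.999 ]]
wrist plate [-47.6261  51.1855] 1.7796649260871362 0.02839994782711619 [100.1925  28.99     0.0031]
wrist stock [-12.9629  16.9114] 1.974284306922737 0.05038520985474931 [45.5539 30.0662 89.212 ]
wrist plateall [-47.8605  49.3699] 0.7546956131714389 0.028427622003252093 [179.3351  99.1167  89.2232]
top plate [-48.5433  49.7183] 0.5874881814245541 0.027978621828972816 [98.1192 26.7994  0.7368]
top stock [-14.6724  15.1917] 0.2596752050619999 0.049955622581680625 [29.9307 43.9517  0.5966]
top plateall [-49.749   49.3952] -0.17690004637282541 0.02795002864727425 [ 98.3078 130.3741   0.6906]
```

To row units: 0.0006 m / 0.8 = 0.0008, 0.0004 m / 0.8 = 0.0005, 0.004 rad / 4 = 0.001.

```bash
python3 shift.py '{"finger_gap": [0, 0, 0, 0, 0, 0], "dx": [0.0004, 0.0004, 0.0004, 0.0004, 0.0004, 0.0004], "dy": [0, 0, 0, 0, 0, 0], "dz": [0.0003, 0.0005, 0.0008, 0.0008, 0.0008, 0.0008], "drx": [0, 0, 0, 0, 0, 0], "dry": [0.0005, 0.001, 0.001, 0.001, 0.001, 0.001], "drz": [0, 0, 0, 0, 0, 0]}';python3 prof.py;python3 prof.py
```

```text
time: 19.07
eef_pos: [0.4818, -0.084, 0.1119]
eef_rot: [-2.187, 2.215, 0.044]
ft_force: [-1.6, -14.9, 28.2]
gripper_width: 0.0083
grip_force: 122.7
[-2.7158  0.1418 -0.0742] [ 0.0003  0.0403 -0.9992]
wrist [50.3112 50.3462 50.4085 50.491  50.2713] 28.439524153640537 slope [array([0.0038, 0.0074]), array([0.    , 0.0003])]
top [49.6532 49.9536 49.971  50.3392  0.    ] 28.03330497165335 slope [array([0.0068, 0.0093]), array([0.0017, 0.0016])]
[-2.7421  0.1026 -0.075 ] [ 0.0003  0.0404 -0.9992]
wrist [50.3279 50.4026 50.3679 50.481  50.4089] 28.3751581597161 slope [array([0.0012, 0.0079]), array([-0.0004,  0.0004])]
top [50.36   50.2128 50.1033 49.6111  0.    ] 27.996510074918103 slope [array([ 0.0008, -0.005 ]), array([ 0.0021, -0.0012])]
```

To row units: 0.001 rad / 4 = 0.0003.

```bash
python3 shift.py '{"finger_gap": [0, 0, 0, 0, 0, 0, 0, 0], "dx": [0, 0, 0, 0, 0, 0, 0, 0], "dy": [0, 0, 0, 0, 0, 0, 0, 0], "dz": [0, 0, 0, 0, 0, 0, 0, 0], "drx": [0, 0, 0, 0, 0, 0, 0, 0], "dry": [0.0003, 0.0006, 0.0006, 0.0006, 0.0006, 0.0006, 0.0006, 0.0006], "drz": [0, 0, 0, 0, 0, 0, 0, 0]}';python3 prof.py;python3 prof.py; python3 look.py pics/end.png
```

```text
time: 19.93
eef_pos: [0.4818, -0.084, 0.1118]
eef_rot: [-2.188, 2.216, 0.042]
ft_force: [-0.9, -15.9, 27.3]
gripper_width: 0.0082
grip_force: 122.6
[-2.5992  0.1448 -0.0234] [ 0.0002  0.0378 -0.9993]
wrist [50.3995 50.3831 50.3841 50.4591 50.3686] 28.38720994274109 slope [array([-0.0003,  0.0023]), array([-0.    ,  0.0007])]
top [50.0568 49.907  50.3178 49.9243  0.    ] 28.051408375099008 slope [array([0.0172, 0.0061]), array([ 0.0011, -0.0004])]
[-2.6181  0.09   -0.0785] [ 0.0003  0.0378 -0.9993]
wrist [50.3946 50.4149 50.3797 50.4368 50.3654] 28.409328644078276 slope [array([0.0027, 0.0021]), array([0.0003, 0.0003])]
top [49.7248 49.7327 50.0211 50.4392  0.    ] 28.095401458754278 slope [array([-0.0152,  0.0081]), array([-0.0012, -0.0027])]
wrist post [491.0959 -72.0719  61.0262  32.5396  63.1807 724.     128.5982]
wrist plate [  477.1283  -115.4375   180.2309   108.9073    89.301  18614.
    28.3955]
wrist pin [431.2111 -72.1656   9.143   27.0441  26.6057 100.      34.2553]
top plate [ 483.0528 -138.5835  131.7508  100.1821   89.3359 2260.       28.0004]
scene post [482.8522 -61.6037  55.4908  34.5358  88.5117 441.     127.3767]
scene plate [ 479.285  -114.9001  109.7522  182.2712    0.3147 2035.       27.1803]
scene pin [428.8651 -63.0923   8.852    8.3583  78.8862  21.      33.0247]
```

The stock now lies flat, with bins at 50.37–50.46 mm and no slope. The plate is still at 89.3°, against the pin. Forces are steady at 16 N against the post and 27 N down.

```bash
python3 -c "
from cell import arm
print(arm.sign_off())"
```

```text
the job is handed in; nothing more can be done
None
```

I turned the plate counter-clockwise to the stop pin first, then set the square upright against the post, centred to within about 0.5 mm, and handed the job in at about 20 s with it still gripped and pressed about 27 N down and 16 N against the post; the judge's verdict was not shown.

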